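# Sort the stripped outboard parts

### The job

Sort the parts stripped off the outboard motor: lay both spark plugs flat in the low rectangular tray, both castle nuts flat, crown up, in the round dish, and the flywheel flat, hub up, in the steel parts box with the propped lid. Each must lie on the floor of its container, not on another part or a rim; set every part down rather than dropping it. Leave the white cowl latch and the blue knob where they are.

Things in the scene. Friction and masses are not known exactly. Their poses are not given: they have to be found in the camera images.
- plug_1: spark plug lying on a flat of its steel hexagon (20.8 mm across flats, 24 across corners, 16 long); on one side a 20 mm round seat and a dark 14 mm thread, on the other a white 12.4 mm insulator with a thin terminal. Origin: on the axis, mid hexagon, 10.4 mm above its support, near the centre of mass; x points along the plug to the thread, which ends at +31 mm, the terminal at -44 mm. 60 g
- plug_2: spark plug lying on a flat of its steel hexagon (20.8 mm across flats, 24 across corners, 16 long); on one side a 20 mm round seat and a dark 14 mm thread, on the other a white 12.4 mm insulator with a thin terminal. Origin: on the axis, mid hexagon, 10.4 mm above its support, near the centre of mass; x points along the plug to the thread, which ends at +31 mm, the terminal at -44 mm. 60 g
- nut_1: steel castle nut (propeller nut) lying flat, slots up: hexagon 30 mm across flats (34.6 mm across corners), 16 mm high, with a crown of six short teeth to 22 mm high. Origin: centre of its underside, z up; two flats face its +y and -y, the others every 60 degrees. About 80 g
- nut_2: steel castle nut (propeller nut) lying flat, slots up: hexagon 30 mm across flats (34.6 mm across corners), 16 mm high, with a crown of six short teeth to 22 mm high. Origin: centre of its underside, z up; two flats face its +y and -y, the others every 60 degrees. About 80 g
- flywheel: small dark cast-iron flywheel lying flat, hub up: disc 96 mm in diameter and 10 mm thick, with a plain round hub 36 mm in diameter standing 26 mm above the disc (top 36 mm above the underside); take it by the hub. Origin: centre of its underside, z up. 0.54 to 0.82 kg
- parts_box: grey steel parts box, fixed to the bench, 134 (x) by 144 mm (y) outside, 45 high, walls and floor 3 mm. Its lid, hinged on the +x rim, is propped open by a stay on the +y side and does not move: it leans 50 degrees back from upright, away from the box, its far edge at x = +170 mm, 141 mm above the bench. Origin: centre of the underside, z up
- plug_tray: open low rectangular aluminium tray without lid, fixed to the bench, 110 mm (x) by 160 mm (y) outside, 22 mm high, walls and floor 3 mm (inside 104 by 154 mm). Origin: centre of the underside, z up
- nut_dish: round flat steel dish, fixed to the bench, 150 mm outside diameter, 22 mm high, wall and floor 3 mm (inside diameter 144 mm). Origin: centre of the underside, z up
- cowl_latch: bystander: loose white plastic cowl latch, 63 by 30 mm and 18 mm high, between two of the containers. Origin: centre of its underside
- vent_knob: bystander: loose blue enamel knob, 40 mm in diameter and 30 mm high, between two of the containers. Origin: centre of its underside
There are look-alikes about, which are no part of the job. Leave any purple, red or yellow look-alike of the flywheel alone.

How it is judged:
By the outcome, as a careful person would: the job done as asked, in the order asked, and still so for the second after the job is handed in, with the robot touching nothing.
It also fails if it takes over 136 s, if anything falls off the work surface, if the arm or the gripper's body presses on something with over 40 N, if the wrist force passes 120 N, or if a joint passes its speed limit or range.

### The arm

A 6-joint arm with a two-finger parallel gripper is mounted at the origin on the work surface. World frame = base frame: x ahead of the robot, y to its left, z up, the work surface at z = 0. Lengths are in mm, angles in degrees, forces in N, time in s.
With the tool pointing down it reaches from about 350 to 850 mm from the base axis. Payload 8.1 kg.
Tool frame: the origin (TCP) lies at the very end of the fingers, on their centre line; the grasp point (between the pads) lies 19 mm behind it; z points along the fingers, y is the line along which they close (so a half turn about z gives the same grasp; the last joint's range is limited). The gripper opens to 85 mm and grips with 20 to 120 N. Pads are 22 mm wide; open, the fingers measure 114 mm over their backs; the gripper's body (76 mm by 85 mm) begins 54 mm behind the grasp point. The pads swing forward as they close: fully open they stand 13 mm farther back than shut.
Start: joints at [59.851, 7.471, 85.268, -0, 87.261, -4.893], TCP at [255.978, 542.661, 231.292] pointing down, gripper open.
Joint ranges: [-169.43, 169.43], [-51.17, 129.36], [1.28, 143.12], [-76.62, 256.62], [0, 156.53], [-152.29, 152.29]. Speed limits (degrees/s): [136.94, 136.94, 159.86, 180, 180, 180].

### API

Orientations are given as [roll, pitch, yaw] about the fixed x, y, z axes, in that order (R = Rz(yaw) Ry(pitch) Rx(roll)).
In Python, from bench import status, viewer, job gives the robot as it stands.
- The arm moves only by the tool arm_command, never from a script. Its argument "targets" is a list that holds one entry, the list of rows, each a list of 7 numbers: the shift along the world's x, y, z in m, then the turn, a rotation vector about the world's x, y, z in rad, then the opening, from -1 (shut) to 1 (fully open). In form: [[[dx, dy, dz, rx, ry, rz, gripper], ...]]. A call has 1 to 10 rows; each row shifts and turns the commanded pose from where the row before left it; what a row does not reach is not made up. A row lasts 1/8 s, in which the tool goes at most 62.5 mm and 10.7 degrees, less where a joint would pass 70% of its speed; a pose out of reach is approached as far as the arm can. A call with a gripper value outside its range is refused whole. The fingers move at their own pace and stop on an object; "force" is the grip in N (left out, the last holds). Time passes only in rows, so rows that do not move let the fingers close. It gives the time, the measured TCP pose, the force, the opening and the grip force at its end, in the units of the state.
- status.sense(): the state, without advancing time (a new reading comes with each control period).
- viewer.snapshot(name): name is "scene" or "top" or "wrist"; returns the picture (420x560x3 uint8, red, green, blue); there is no depth.
- viewer.camera_model(name): a dict with "vertical_fov" (degrees; the focal length in pixels is half the picture's height over the tangent of half this angle, whatever the lens; pixels are square), "cx", "cy" (the principal point, pixels), "k1" (the pictures are not rectified: a ray, as slopes to the right and down, at radius r is drawn at 1 + k1 r^2 times it, then the intrinsics apply), "xyz" and "attitude" of the camera in the world. Camera axes: x right, y down, z forward; pixel columns grow to the right and rows downward; lengths in mm; the calibration is good to about 2 mm. A picture is of the moment at which its call begins: read the wrist's pose just before it. camera_model takes no time and is no camera call; for the wrist camera it gives the pose at the moment of the call.
- job.hand_in(): hands the job in; it is judged then, once.
The state is a dict: "time": time; "joint_pos": joint angles; "qd": joint speeds; "joint_efforts": joint torques, N m; "tool_pos": TCP position; "tcp_rot": TCP orientation; "ft_force": force on the tool from outside, world axes, zero at the start; "wrist_torque": the same for the moment, N m; "finger_gap": finger opening in mm; "grip_force": force on a finger pad.
Only numpy, scipy, OpenCV 4.12 (cv2) and the standard library are available. Lean on these libraries where they do the work, as an engineer would, in place of code of your own. Each camera call takes 0.05 s, during which the arm holds its last target. There are 200 camera calls.

## Working session

There is one attempt and no reset: what is moved stays moved. The work goes in short steps, Python scripts to look and compute and a tool call to move; the robot and the scene stay as the last step left them, time stands still between calls to the robot, and variables do not carry over. Pictures are saved under pics/ and viewed, at most 14 in all, crops included, and the job is handed in when it is done.

Besides the shell and the picture viewer there is one more tool, called after ">>>" in YAML: its name, and indented under it one key for each argument. arm_command: Moves the arm, as the interface text tells. Its arguments: {"type":"object","properties":{"targets":{"type":"array"},"force":{"type":"number"}},"required":["targets"]}

```bash
mkdir -p pics; ls; cat > h.py <<'E'
import numpy as np,cv2
from scipy.spatial.transform import Rotation as R
from bench import status,viewer,job
def snap(n,f):
    im=np.array(viewer.snapshot(n)); cv2.imwrite('pics/'+f,im[:,:,::-1]); np.save('pics/'+f+'.npy',im); return im
E
python3 - <<'E'
from h import *
print(status.sense())
for n in('scene','top','wrist'):
    print(n,viewer.camera_model(n)); 
a=snap('top','top0.png'); b=snap('scene','scene0.png')
E
```

```text
pics
{'time': 0.0, 'joint_pos': array([ 5.98507055e+01,  7.51661381e+00,  8.53309050e+01, -1.76196899e-03,
        8.72612558e+01, -4.89250417e+00]), 'qd': array([-0.06020829,  0.03225305,  0.07955005,  0.02622007,  0.06057799,
        0.00308204]), 'joint_efforts': array([ 7.02784764e-04, -5.69402289e+01, -5.00547945e+01, -3.10930436e-04,
        1.50271249e-02,  1.79793460e-05]), 'tool_pos': array([255.70641759, 542.16128024, 230.21315686]), 'tcp_rot': array([-1.79891472e+02, -7.52362709e-03,  1.54743288e+02]), 'ft_force': array([ 0.13988133, -0.11157317,  0.96739531]), 'wrist_torque': array([ 0.02360232, -0.00529202,  0.01054146]), 'grip_force': 0.0, 'finger_gap': 85.35441191890737}
scene {'vertical_fov': 50.79433060294325, 'cx': 272.9316033466239, 'cy': 209.28981243148462, 'k1': 0.012102831876776148, 'xyz': array([745.9867428 , 452.70431696, 803.92561586]), 'attitude': array([-144.18407543,   -0.64622576,  145.07376223])}
top {'vertical_fov': 48.39709866838715, 'cx': 278.3530250959766, 'cy': 204.87222971528035, 'k1': -0.08974924845862564, 'xyz': array([ 209.04920299,    1.99021904, 1087.4654225 ]), 'attitude': array([-167.09422528,    0.24231336,  -89.52886735])}
wrist {'vertical_fov': 66.39658273640556, 'cx': 276.82008593083765, 'cy': 209.29585371104545, 'k1': -0.061567903227306854, 'xyz': array([193.07184714, 571.40047542, 373.71366536]), 'attitude': array([1.63994533e+02, 1.45164429e-01, 6.47000207e+01])}
```

View pics/top0.png

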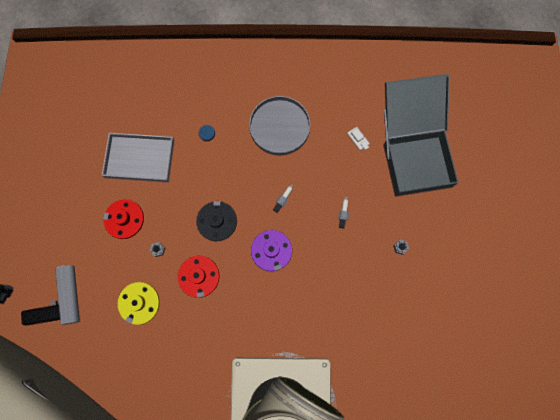

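View pics/scene0.png

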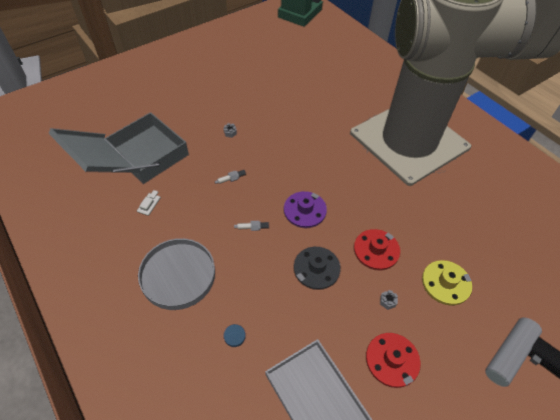

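The top view shows both plugs at (283,198) and (344,213), and the nuts at (157,249) and (402,247). The dark flywheel is at (217,221); the discs at (123,219), (198,276), (271,250) and (138,303) are coloured look-alikes (red, red, purple, yellow). The tray is at (138,157), the dish at (280,125) and the box at (422,163). The scene view agrees.

```bash
cat >> h.py <<'E'
def cast(n,uv,z,m=None):
    m=m or viewer.camera_model(n); f=210/np.tan(np.radians(m['vertical_fov']/2))
    d=(np.atleast_2d(uv).astype(float)-[m['cx'],m['cy']])/f; s=d.copy()
    for _ in range(8): s=d/(1+m['k1']*(s**2).sum(1,keepdims=True))
    r=R.from_euler('xyz',m['attitude'],degrees=True).apply(np.c_[s,np.ones(len(s))])
    return m['xyz']+r*((z-m['xyz'][2])/r[:,2:])
def blobs(im,roi=None):
    hsv=cv2.cvtColor(im,cv2.COLOR_RGB2HSV); 
    mask=~((hsv[...,0]<16)&(hsv[...,1]>120)&(hsv[...,2]>60))
    return (mask*255).astype(np.uint8)
E
python3 - <<'E'
from h import *
m={'top':viewer.camera_model('top'),'scene':viewer.camera_model('scene')}
for n in m:
    im=np.load(f'pics/{n}0.png.npy'); k=blobs(im); print(n)
    nn,l,st,c=cv2.connectedComponentsWithStats(k)
    for i in range(1,nn):
        if 60<st[i,4]<12000:
            pts=np.argwhere(l==i)[:,::-1]
            r=cv2.minAreaRect(pts.astype(np.float32))
            col=im[l==i].mean(0).astype(int)
            print(c[i].round(1),st[i,4],col,'z0',cast(n,c[i],0,m[n])[0,:2].round(1),'z10',cast(n,c[i],10,m[n])[0,:2].round(1),np.array(r[1]).round(),round(r[2]))
    cv2.imwrite(f'pics/{n}_mask.png',k)
im=np.load('pics/top0.png.npy')[:,:,::-1]
A=[cv2.resize(im[y-22:y+23,x-30:x+30],(360,270),interpolation=cv2.INTER_CUBIC) for x,y in((283,198),(344,213),(157,249),(402,247))]
cv2.imwrite('pics/crop1.png',np.vstack([np.hstack(A[:2]),np.hstack(A[2:])]))
E
```

```text
top
[418.4 134.4] 7341 [82 87 89] z0 [ 641.2 -339.5] z10 [ 637.2 -336.3] [117.  71.] 85
[279.4 124.9] 2900 [120 120 126] z0 [662.6   7.8] z10 [658.5   7.8] [59. 61.] 90
[206.4 132.4] 217 [ 48  73 100] z0 [641.8 189.2] z10 [637.8 187.4] [15. 16.] 90
[358.4 138.3] 304 [181 174 170] z0 [ 628.8 -188.3] z10 [ 624.9 -186.5] [26. 13.] 53
[137.8 156.8] 3088 [136 134 140] z0 [577.5 357.1] z10 [574.1 353.9] [70. 46.] 4
[282.8 198.3] 217 [121 115 115] z0 [474.4  -1.8] z10 [471.9  -1.7] [10. 31.] 27
[343.4 212.6] 220 [120 114 114] z0 [ 440.4 -146.4] z10 [ 438.2 -145. ] [31. 10.] 90
[216.2 220.6] 1273 [45 46 50] z0 [418.7 156. ] z10 [416.8 154.5] [39. 40.] 90
[271.  250.2] 1388 [129  68 165] z0 [349.3  24.9] z10 [348.   24.7] [41. 41.] 45
[400.9 246.6] 178 [90 87 90] z0 [ 359.5 -280.6] z10 [ 358.1 -278. ] [15. 14.] 18
[156.8 249. ] 174 [89 87 90] z0 [349.4 294.1] z10 [348.1 291.4] [16. 13.] 45
[ 58.  301.1] 1743 [81 80 84] z0 [223.4 522.5] z10 [223.2 517.7] [59. 58.] 85
[137.9 302.9] 1437 [180 175  39] z0 [223.7 331. ] z10 [223.6 327.9] [42. 42.] 90
[  4.8 292.4] 176 [21 21 22] z0 [239.8 657.5] z10 [239.6 651.5] [18. 12.] 90
[ 39.8 390. ] 5335 [78 73 64] z0 [ 21.5 548.7] z10 [ 23.2 543.7] [116.  83.] 0
[282.2 388.7] 6483 [143 136 121] z0 [39.9 -3.2] z10 [41.4 -3.2] [ 67. 117.] 90
scene
[ 19.7 367.5] 4727 [120 112 107] z0 [971.4  11.5] z10 [968.6  17. ] [ 59. 152.] 0
```

View pics/crop1.png

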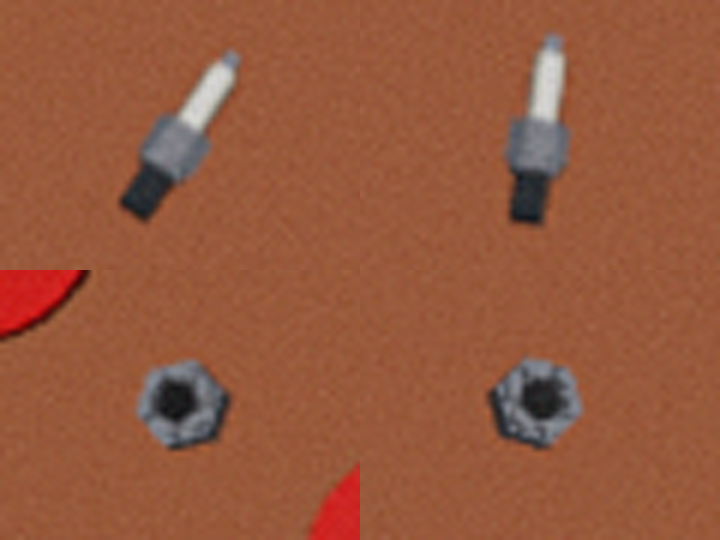

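The plugs' hexagons are at about (281.7,201) and (343.7,215.5), with thread ends down and terminals up. The nuts' faces are clear and crown up. First I move over plug A.

>>> arm_command:
  targets:
    - [[0.0214,-0.054,-0.005,0,0,-0.0108,1],[0.0214,-0.054,-0.005,0,0,-0.0108,1],[0.0214,-0.054,-0.005,0,0,-0.0108,1],[0.0214,-0.054,-0.005,0,0,-0.0108,1],[0.0214,-0.054,-0.005,0,0,-0.0108,1],[0.0214,-0.054,-0.005,0,0,-0.0108,1],[0.0214,-0.054,-0.005,0,0,-0.0108,1],[0.0214,-0.054,-0.005,0,0,-0.0108,1],[0.0214,-0.054,-0.005,0,0,-0.0108,1],[0.0214,-0.054,-0.005,0,0,-0.0108,1]]
  force: 40

```text
time: 1.35
tool_pos: [470.2, 0.8, 181.0]
tcp_rot: [180.0, -0.0, 148.5]
ft_force: [1.0, 0.8, -0.4]
finger_gap: 85.7
grip_force: 0.0
```

>>> arm_command:
  targets:
    - [[0,0,0,0,0,0,1],[0,0,0,0,0,0,1]]

```text
time: 1.6
tool_pos: [469.5, 2.8, 180.9]
tcp_rot: [-180.0, -0.1, 148.5]
ft_force: [0.7, -0.5, 0.2]
finger_gap: 85.5
grip_force: 0.0
```

```bash
python3 - <<'E'
from h import *
import json,pickle
s=status.sense(); m=viewer.camera_model('wrist'); im=snap('wrist','w1.png'); pickle.dump(m,open('pics/w1.pkl','wb'))
print(s['time'],s['tool_pos'],s['tcp_rot'],m['xyz'])
t=np.load('pics/top0.png.npy')[:,:,::-1]
A=[cv2.resize(t[y-42:y+43,x-40:x+40],(400,425),interpolation=cv2.INTER_CUBIC) for x,y in((138,157),(422,163))]
cv2.imwrite('pics/crop2.png',np.hstack(A))
E
```

```text
1.6 [469.54797167   2.78025948 180.85991956] [-1.79994853e+02 -7.18386559e-02  1.48498876e+02] [410.5777314   38.41364537 324.41042433]
```

View pics/w1.png

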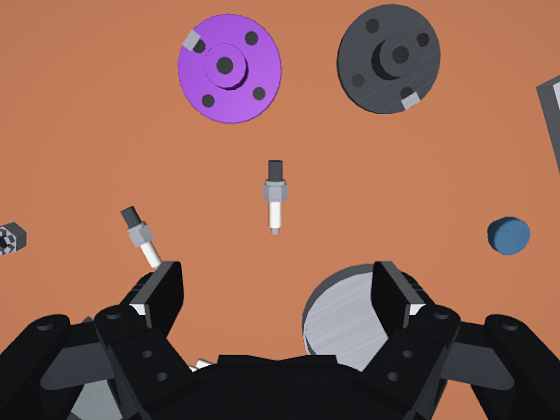

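View pics/crop2.png

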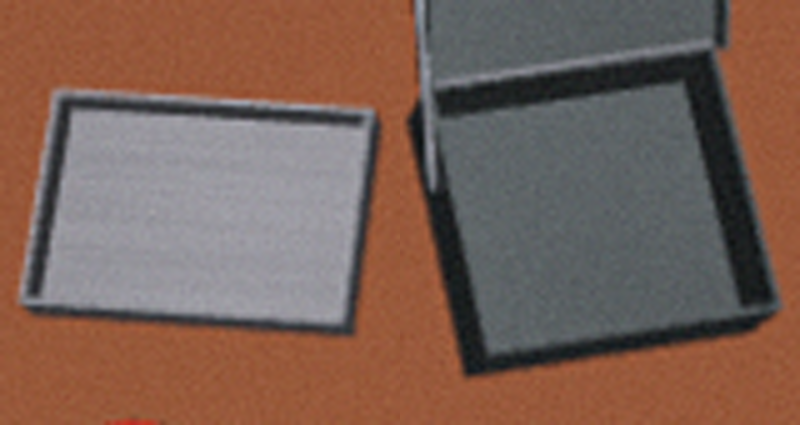

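The wrist view shows plug A's hexagon at (275,190) with the thread up, plug B at (138,230), the dark flywheel's hub at (400,52) and the dish at lower centre. The crop shows the tray rim and box rim corners, which I use next.

```bash
cat >> h.py <<'E'
def plug(n,im,uv,m,z=10.4):
    k=blobs(im); _,l=cv2.connectedComponents(k); i=l[uv[1],uv[0]]; assert i
    p=cast(n,np.argwhere(l==i)[:,::-1],z,m)[:,:2]; c=p.mean(0); _,_,v=np.linalg.svd(p-c,full_matrices=0)
    d=v[0]; t=(p-c)@d; w=(p-c)@v[1]
    wid=[np.ptp(w[(t<np.percentile(t,q+15))&(t>=np.percentile(t,q))]) for q in(0,80)]
    if t.max()+t.min()>0: pass
    q=cast(n,np.argwhere(l==i)[:,::-1],z,m)[:,:2]; col=im[l==i].astype(int).sum(1)
    if ((q[col>540]-c)@d).mean()>0: d=-d; t=-t     # white side is -x
    # lateral centre from symmetric extents
    wc=(np.percentile(w,1)+np.percentile(w,99))/2
    o=c+v[1]*wc+d*(t.max()-31)
    return o,np.degrees(np.arctan2(d[1],d[0])),np.ptp(t),np.ptp(w)
E
python3 - <<'E'
from h import *
import pickle
im=np.load('pics/w1.png.npy'); m=pickle.load(open('pics/w1.pkl','rb'))
for uv in((275,190),): print('plug',plug('wrist',im,uv,m))
tm=viewer.camera_model('top'); t=np.load('pics/top0.png.npy')
for uv in((282,201),(344,215)): print('plug top',plug('top',t,uv,tm))
def quad(name,c,off,z):
    p=cast('top',np.array(c)/5.+off,z,tm)[:,:2]; e=np.roll(p,-1,0)-p
    print(name,p.mean(0).round(1),np.linalg.norm(e,axis=1).round(1),np.degrees(np.arctan2(e[:,1],e[:,0])).round(1))
quad('tray',[(57,91),(378,110),(352,322),(22,300)],(98,115),22)
quad('box',[(36,88),(315,45),(377,312),(88,357)],(382,121),45)
k=blobs(t);_,l=cv2.connectedComponents(k)
for n,uv,z in(('dish',(280,125),11),('fly',(210,225),5),('n',(157,243),8),('n2',(402,241),8)):
    q=cast('top',np.argwhere(l==l[uv[1],uv[0]])[:,::-1],z,tm)[:,:2].astype(np.float32)
    print(n,cv2.minEnclosingCircle(q),q.mean(0))
E
```

```text
plug (array([ 4.69713462e+02, -3.19453720e-01]), np.float64(148.45160320827802), np.float64(76.78974061719954), np.float64(24.203843975947017))
plug top (array([467.75321672,   0.80346526]), np.float64(148.21663299733737), np.float64(76.11767128489792), np.float64(25.135178008367077))
plug top (array([ 433.78806826, -144.29601647]), np.float64(170.90277391475092), np.float64(76.49588962679701), np.float64(24.93343938840605))
tray [572.5 349. ] [161.4 107.7 162.5 107.6] [-93.6 176.9  86.3  -3.7]
box [ 557.3 -332. ] [139.2 134.6 140.3 133.3] [ -80.  -171.8   99.4    7.7]
dish ((659.0020141601562, 7.52228307723999), 79.25540161132812) [658.42474    7.782312]
fly ((418.0672302246094, 155.37408447265625), 48.222415924072266) [417.8886  155.28166]
n ((348.4274597167969, 291.5707092285156), 18.888273239135742) [348.38394 291.9253 ]
n2 ((357.8432922363281, -278.4561767578125), 18.8712100982666) [ 358.39737 -278.4956 ]
```

>>> arm_command:
  targets:
    - [[0,-0.003,-0.04,0,0,0,0],[0,0,-0.05,0,0,0,0],[0,0,-0.05,0,0,0,0],[0,0,-0.024,0,0,0,0],[0,0,-0.009,0,0,0,0],[0,0,-0.004,0,0,0,0],[0,0,0,0,0,0,0]]

```text
time: 2.52
tool_pos: [470.9, -0.0, 5.4]
tcp_rot: [180.0, 0.1, 148.6]
ft_force: [-0.4, 0.8, -0.8]
finger_gap: 42.9
grip_force: 0.0
```

>>> arm_command:
  targets:
    - [[0,0,0,0,0,0,-1],[0,0,0,0,0,0,-1],[0,0,0,0,0,0,-1],[0,0,0,0,0,0,-1],[0,0,0,0,0,0,-1]]
  force: 40

```text
time: 3.15
tool_pos: [471.1, -0.4, 5.7]
tcp_rot: [179.9, 0.1, 148.5]
ft_force: [-1.3, 0.7, 6.8]
finger_gap: 21.5
grip_force: 38.9
```

>>> arm_command:
  targets:
    - [[0,0,0.03,0,0,0,-1],[0,0,0.05,0,0,0,-1],[0.012,0.048,0.01,0,0,0.061,-1],[0.012,0.049,0,0,0,0.061,-1],[0.012,0.049,0,0,0,0.061,-1],[0.012,0.049,0,0,0,0.061,-1],[0.012,0.049,0,0,0,0.061,-1],[0.012,0.048,0,0,0,0.061,-1],[0.012,0.048,0,0,0,0.061,-1],[0.013,0.048,0,0,0,0.061,-1]]

```text
time: 4.4
tool_pos: [567.5, 389.3, 94.9]
tcp_rot: [180.0, 0.0, 176.6]
ft_force: [0.8, 0.1, -1.2]
finger_gap: 21.6
grip_force: 39.7
```

>>> arm_command:
  targets:
    - [[0,0,0,0,0,0,-1],[0,0,0,0,0,0,-1],[0,0,0,0,0,0,-1]]

```text
time: 4.78
tool_pos: [567.1, 386.5, 94.6]
tcp_rot: [-180.0, 0.0, 176.4]
ft_force: [-0.4, -0.2, -0.6]
finger_gap: 21.3
grip_force: 39.7
```

```bash
python3 - <<'E'
from h import *
import pickle
s=status.sense(); m=viewer.camera_model('wrist'); im=snap('wrist','w2.png'); pickle.dump(m,open('pics/w2.pkl','wb'))
print(s['time'],s['tool_pos'],s['tcp_rot'],s['finger_gap'])
E
```

```text
4.775 [567.11549046 386.50806909  94.64617659] [-1.79987833e+02  8.33798689e-03  1.76436216e+02] 21.295256719098397
```

View pics/w2.png

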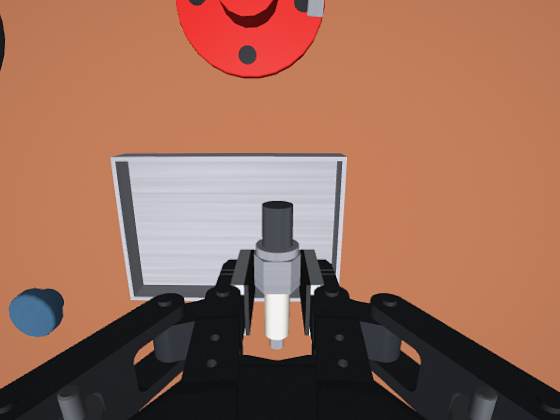

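The plug is held straight between the fingers at (278,250). The tray rim's near corners are at (112,157) and (347,157), and its far left corner is at (133,298).

```bash
python3 - <<'E'
from h import *
import pickle
m=pickle.load(open('pics/w2.pkl','rb'))
p=cast('wrist',[(112,157),(347,157),(340,299),(133,299)],22,m)[:,:2]; e=np.roll(p,-1,0)-p
print(p.round(1),p.mean(0),np.linalg.norm(e,axis=1),np.degrees(np.arctan2(e[:,1],e[:,0])))
E
```

```text
[[515.6 276.2]
 [526.1 435.3]
 [634.2 429.8]
 [625.  269.9]] [575.2086852  352.78328406] [159.49160007 108.19609204 160.22069153 109.57831344] [ 86.21844883  -2.90565885 -93.28414818 176.70519784]
```

>>> arm_command:
  targets:
    - [[0.003,0.003,-0.02,0,0,0,-1],[0,0,-0.035,0,0,0,-1],[0,0,-0.015,0,0,0,-1],[0,0,-0.007,0,0,0,-1],[0,0,-0.004,0,0,0,-1],[0,0,-0.002,0,0,0,-1],[0,0,-0.0015,0,0,0,-1],[0,0,0,0,0,0,-1]]

```text
time: 5.82
tool_pos: [570.3, 390.8, 10.3]
tcp_rot: [180.0, 0.0, 176.5]
ft_force: [0.3, -0.6, -0.6]
finger_gap: 21.5
grip_force: 39.7
```

>>> arm_command:
  targets:
    - [[0,0,-0.001,0,0,0,-1],[0,0,-0.0005,0,0,0,-1],[0,0,0,0,0,0,-1]]

```text
time: 6.2
tool_pos: [570.2, 390.8, 8.8]
tcp_rot: [180.0, 0.0, 176.5]
ft_force: [-2.5, -0.7, 4.2]
finger_gap: 21.5
grip_force: 40.0
```

>>> arm_command:
  targets:
    - [[0,0,0,0,0,0,-0.2],[0,0,0,0,0,0,-0.2],[0,0,0,0,0,0,-0.2],[0,0,0.02,0,0,0,-0.2],[0,0,0.05,0,0,0,-0.2],[0,0,0.05,0,0,0,0]]

```text
time: 6.95
tool_pos: [569.9, 390.6, 130.9]
tcp_rot: [180.0, 0.0, 176.5]
ft_force: [-0.6, 0.3, 0.1]
finger_gap: 42.9
grip_force: 0.0
```

>>> arm_command:
  targets:
    - [[-0.0135,-0.0535,0.002,0,0,-0.0094,0],[-0.0135,-0.0535,0.002,0,0,-0.0094,0],[-0.0135,-0.0535,0.002,0,0,-0.0094,0],[-0.0135,-0.0535,0.002,0,0,-0.0094,0],[-0.0135,-0.0535,0.002,0,0,-0.0094,0],[-0.0135,-0.0535,0.002,0,0,-0.0094,0],[-0.0135,-0.0535,0.002,0,0,-0.0094,0],[-0.0135,-0.0535,0.002,0,0,-0.0094,0],[-0.0135,-0.0535,0.002,0,0,-0.0094,0],[-0.0135,-0.0535,0.002,0,0,-0.0094,0]]

```text
time: 8.2
tool_pos: [434.9, -146.2, 150.3]
tcp_rot: [-180.0, 0.2, 171.1]
ft_force: [1.1, -0.2, -0.0]
finger_gap: 43.0
grip_force: 0.0
```

>>> arm_command:
  targets:
    - [[0,0,0,0,0,0,0],[0,0,0,0,0,0,0],[0,0,0,0,0,0,0]]

```text
time: 8.57
tool_pos: [435.4, -143.2, 148.7]
tcp_rot: [180.0, 0.0, 171.2]
ft_force: [0.3, -0.0, 0.1]
finger_gap: 42.4
grip_force: 0.0
```

```bash
python3 - <<'E'
from h import *
m=viewer.camera_model('wrist'); im=snap('wrist','w3.png'); s=status.sense(); print(s['time'],s['tool_pos'],s['tcp_rot'])
# project expected plug
from itertools import product
best=min(((np.linalg.norm(cast('wrist',(u,v),10,m)[0,:2]-[434,-144]),u,v) for u,v in product(range(0,560,4),range(0,420,4))))
print(best); print(plug('wrist',im,best[1:],m))
E
```

```text
8.625 [ 435.40672768 -143.11792172  148.54023214] [1.79990661e+02 1.84009771e-02 1.71250218e+02]
(np.float64(0.8494933022375736), 276, 196)
(array([ 435.28258598, -145.43443091]), np.float64(170.63547100124168), np.float64(77.43822718233199), np.float64(24.5885144034376))
```

>>> arm_command:
  targets:
    - [[-0.0005,-0.002,-0.04,0,0,-0.008,0],[0,0,-0.05,0,0,0,0],[0,0,-0.035,0,0,0,0],[0,0,-0.013,0,0,0,0],[0,0,-0.005,0,0,0,0],[0,0,-0.001,0,0,0,0],[0,0,0,0,0,0,0]]

```text
time: 9.5
tool_pos: [435.6, -146.8, 5.7]
tcp_rot: [-180.0, 0.1, 170.7]
ft_force: [0.5, 0.1, 0.3]
finger_gap: 42.5
grip_force: 0.0
```

>>> arm_command:
  targets:
    - [[0,0,0,0,0,0,-1],[0,0,0,0,0,0,-1],[0,0,0,0,0,0,-1],[0,0,0,0,0,0,-1],[0,0,0,0,0,0,-1]]

```text
time: 10.12
tool_pos: [435.3, -146.7, 5.5]
tcp_rot: [-180.0, 0.1, 170.7]
ft_force: [-1.9, 1.2, 6.6]
finger_gap: 21.5
grip_force: 38.9
```

>>> arm_command:
  targets:
    - [[0,0,0.03,0,0,0,-1],[0,0,0.055,0,0,0,-1],[0.0145,0.0512,0.01,0,0,0.011,-1],[0.0145,0.0512,0,0,0,0.011,-1],[0.0145,0.0512,0,0,0,0.011,-1],[0.0145,0.0512,0,0,0,0.011,-1],[0.0145,0.0512,0,0,0,0.011,-1],[0.0145,0.0512,0,0,0,0.011,-1],[0.0145,0.0512,0,0,0,0.011,-1],[0.0145,0.0512,0,0,0,0.011,-1]]

```text
time: 11.38
tool_pos: [550.9, 265.0, 99.6]
tcp_rot: [180.0, 0.0, 175.7]
ft_force: [1.4, 0.1, -0.6]
finger_gap: 21.7
grip_force: 39.7
```

>>> arm_command:
  targets:
    - [[0.0,0.051,0,0,0,0.011,-1],[0,0,0,0,0,0,-1],[0,0,0,0,0,0,-1]]

```text
time: 11.75
tool_pos: [550.3, 313.9, 99.1]
tcp_rot: [-180.0, -0.0, 176.4]
ft_force: [-0.5, -0.5, -1.7]
finger_gap: 21.4
grip_force: 39.7
```

>>> arm_command:
  targets:
    - [[0.015,0,-0.01,0,0,0,-1],[0,0,-0.035,0,0,0,-1],[0,0,-0.025,0,0,0,-1],[0,0,-0.01,0,0,0,-1],[0,0,-0.006,0,0,0,-1],[0,0,-0.002,0,0,0,-1],[0,0,-0.001,0,0,0,-1],[0,0,-0.001,0,0,0,-1],[0,0,0,0,0,0,-1]]

```text
time: 12.88
tool_pos: [565.6, 314.4, 9.6]
tcp_rot: [180.0, 0.0, 176.4]
ft_force: [0.1, 1.2, -1.3]
finger_gap: 21.7
grip_force: 39.7
```

>>> arm_command:
  targets:
    - [[0,0,-0.001,0,0,0,-1],[0,0,0,0,0,0,-1],[0,0,0,0,0,0,-0.2],[0,0,0,0,0,0,-0.2],[0,0,0,0,0,0,-0.2],[0,0,0.02,0,0,0,-0.2],[0,0,0.05,0,0,0,-0.2],[0,0,0.05,0,0,0,0.2]]

```text
time: 13.88
tool_pos: [565.4, 314.2, 130.9]
tcp_rot: [180.0, 0.0, 176.3]
ft_force: [1.5, 0.6, 0.3]
finger_gap: 50.3
grip_force: 0.0
```

>>> arm_command:
  targets:
    - [[-0.04,-0.005,0,0,0,0,0.2],[-0.045,-0.005,0.005,0,0,0,0.2],[-0.045,-0.005,0.005,0,0,0,0.2],[-0.045,-0.004,0.01,0,0,0,0.2],[-0.042,-0.004,0,0,0,0,0.2],[0,0,0,0,0,0,0.2],[0,0,0,0,0,0,0.2],[0,0,0,0,0,0,0.2]]

```text
time: 14.88
tool_pos: [349.6, 291.5, 149.0]
tcp_rot: [180.0, 0.1, 176.3]
ft_force: [0.3, -0.3, -0.2]
finger_gap: 51.2
grip_force: 0.0
```

```bash
python3 - <<'E'
from h import *
import pickle
s=status.sense(); m=viewer.camera_model('wrist'); im=snap('wrist','w4.png'); pickle.dump(m,open('pics/w4.pkl','wb'))
print(s['time'],s['tool_pos'],s['tcp_rot'],s['finger_gap'])
E
```

```text
14.875 [349.56359892 291.45593708 149.03553371] [1.79965886e+02 6.01452046e-02 1.76310206e+02] 51.238165924235616
```

View pics/w4.png

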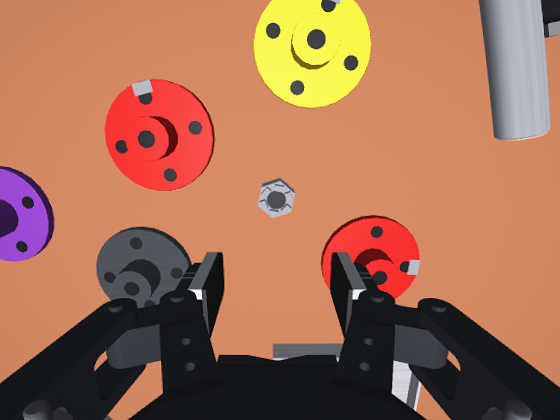

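The nut's face is at (277,198), with the fingers clear of it. I measure its flats.

```bash
cat >> h.py <<'E'
def nut(n,im,uv,m,z=9):
    k=blobs(im); _,l=cv2.connectedComponents(k); i=l[uv[1],uv[0]]; assert i
    h=cv2.convexHull(np.argwhere(l==i)[:,::-1].astype(np.int32))[:,0]
    p=cast(n,h,z,m)[:,:2]; a=np.arange(0,180,1.)
    w=np.array([np.ptp(p@[np.cos(t),np.sin(t)]) for t in np.radians(a)])
    f=(w*np.exp(-6j*np.radians(a))).sum(); mn=(np.degrees(np.angle(-f))/-6)%60   # width minimum = flat normal
    q=cast(n,np.argwhere(l==i)[:,::-1],z,m)[:,:2]
    c=cv2.minEnclosingCircle(p.astype(np.float32))
    return q.mean(0),c,mn,[(int(t),w[int(t)%180].round(1)) for t in (mn,mn+30,mn+60,mn+90,mn+120,mn+150)]
E
python3 - <<'E'
from h import *
import pickle
im=np.load('pics/w4.png.npy'); m=pickle.load(open('pics/w4.pkl','rb'))
for z in(0,9,18): print(nut('wrist',im,(277,198),m,z))
cv2.imwrite('pics/c4.png',cv2.resize(im[170:230,240:320,::-1],(640,480),interpolation=cv2.INTER_CUBIC))
E
```

```text
(array([352.98231167, 289.50395854]), ((353.386962890625, 289.40545654296875), 19.719240188598633), np.float64(13.974538524251846), [(13, np.float64(36.1)), (43, np.float64(39.0)), (73, np.float64(33.5)), (103, np.float64(37.6)), (133, np.float64(34.9)), (163, np.float64(39.4))])
(array([350.73911834, 289.67286567]), ((351.1313171386719, 289.5774230957031), 19.112354278564453), np.float64(13.974538524251848), [(13, np.float64(35.0)), (43, np.float64(37.8)), (73, np.float64(32.5)), (103, np.float64(36.4)), (133, np.float64(33.8)), (163, np.float64(38.2))])
(array([348.49592502, 289.84177279]), ((348.87567138671875, 289.7493591308594), 18.505470275878906), np.float64(13.974538524251848), [(13, np.float64(33.9)), (43, np.float64(36.6)), (73, np.float64(31.4)), (103, np.float64(35.2)), (133, np.float64(32.7)), (163, np.float64(37.0))])
```

View pics/c4.png

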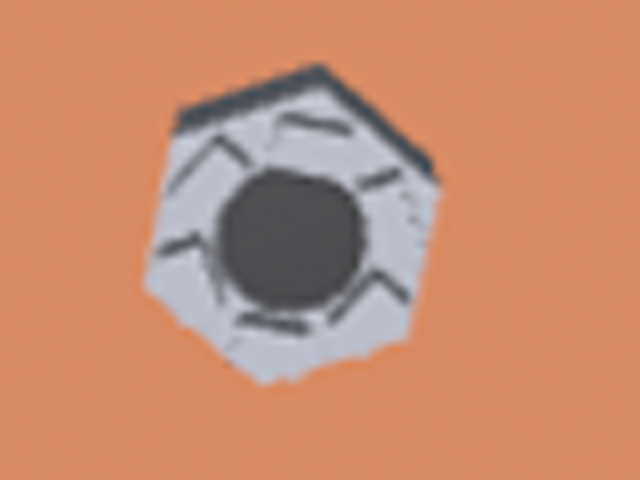

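>>> arm_command:
  targets:
    - [[0,-0.001,-0.04,0,0,-0.103,0.1],[0,0,-0.05,0,0,-0.103,0.1],[0,0,-0.035,0,0,0,0.1],[0,0,-0.013,0,0,0,0.1],[0,0,-0.005,0,0,0,0.1],[0,0,-0.001,0,0,0,0.1],[0,0,0,0,0,0,0.1]]

```text
time: 15.8
tool_pos: [349.5, 291.0, 5.6]
tcp_rot: [179.9, 0.1, 164.5]
ft_force: [-1.3, 0.1, -0.9]
finger_gap: 47.1
grip_force: 0.0
```

>>> arm_command:
  targets:
    - [[0,0,0,0,0,0,-1],[0,0,0,0,0,0,-1],[0,0,0,0,0,0,-1],[0,0,0,0,0,0,-1],[0,0,0,0,0,0,-1]]

```text
time: 16.42
tool_pos: [349.3, 290.8, 5.5]
tcp_rot: [179.9, 0.1, 164.5]
ft_force: [-1.5, -1.5, 5.8]
finger_gap: 28.9
grip_force: 39.8
```

>>> arm_command:
  targets:
    - [[0,0,0.02,0,0,0,-1],[0,0,0.055,0,0,0,-1],[0.0427,-0.0354,0.02,0,0,0.025,-1],[0.0427,-0.0354,0,0,0,0.025,-1],[0.0427,-0.0354,0,0,0,0.025,-1],[0.0427,-0.0354,0,0,0,0.025,-1],[0.0427,-0.0354,0,0,0,0.025,-1],[0.0427,-0.0354,0,0,0,0.025,-1],[0.0427,-0.0354,0,0,0,0.025,-1],[0.0427,-0.0354,0,0,0,0.025,-1]]

```text
time: 17.68
tool_pos: [691.3, 5.8, 99.4]
tcp_rot: [180.0, 0.0, 176.0]
ft_force: [1.3, -0.1, -0.4]
finger_gap: 29.0
grip_force: 40.0
```

>>> arm_command:
  targets:
    - [[0,0,0,0,0,0,-1],[0,0,0,0,0,0,-1],[0,0,0,0,0,0,-1]]

```text
time: 18.05
tool_pos: [689.4, 8.1, 99.6]
tcp_rot: [180.0, -0.0, 176.1]
ft_force: [-0.3, 0.6, -0.6]
finger_gap: 28.7
grip_force: 40.0
```

```bash
python3 - <<'E'
from h import *
import pickle
s=status.sense(); m=viewer.camera_model('wrist'); im=snap('wrist','w5.png'); pickle.dump(m,open('pics/w5.pkl','wb'))
print(s['time'],s['tool_pos'],s['tcp_rot'],s['finger_gap'])
E
```

```text
18.05 [689.43642666   8.12383608  99.59084003] [ 1.79989288e+02 -6.76777123e-03  1.76060727e+02] 28.717088576684098
```

View pics/w5.png

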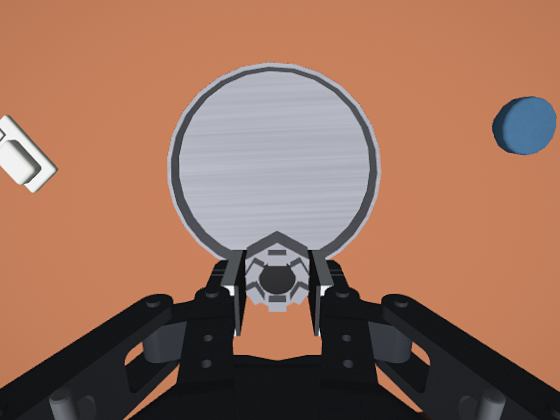

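The nut is held square at (277,280). The dish rim spans columns 168–380 at row 165, and its near edge is at row 63.

```bash
python3 - <<'E'
from h import *
import pickle
m=pickle.load(open('pics/w5.pkl','rb'))
print(cast('wrist',[(168,165),(380,165),(274,63)],22,m).round(1))
E
```

```text
[[646.2 -65.7  22. ]
 [656.4  81.2  22. ]
 [585.9  12.5  22. ]]
```

>>> arm_command:
  targets:
    - [[0.0015,0,-0.02,0,0,0,-1],[0,0,-0.04,0,0,0,-1],[0,0,-0.018,0,0,0,-1],[0,0,-0.007,0,0,0,-1],[0,0,-0.003,0,0,0,-1],[0,0,-0.002,0,0,0,-1],[0,0,-0.001,0,0,0,-1],[0,0,0,0,0,0,-1]]

```text
time: 19.1
tool_pos: [692.0, 7.0, 8.9]
tcp_rot: [-180.0, 0.1, 176.0]
ft_force: [-0.4, 0.4, -0.7]
finger_gap: 29.1
grip_force: 40.0
```

>>> arm_command:
  targets:
    - [[0,0,-0.0005,0,0,0,-1],[0,0,0,0,0,0,-1],[0,0,0,0,0,0,-0.05],[0,0,0,0,0,0,-0.05],[0,0,0,0,0,0,-0.05],[0,0,0.02,0,0,0,-0.05],[0,0,0.05,0,0,0,-0.05],[0,0,0.05,0,0,0,0.1]]

```text
time: 20.1
tool_pos: [691.5, 7.0, 130.3]
tcp_rot: [-180.0, 0.0, 176.0]
ft_force: [0.7, -0.5, 0.1]
finger_gap: 46.6
grip_force: 0.0
```

>>> arm_command:
  targets:
    - [[-0.0418,-0.0358,0.01,0,0,0,0.1],[-0.0418,-0.0358,0.01,0,0,0,0.1],[-0.0418,-0.0358,0,0,0,0,0.1],[-0.0418,-0.0358,0,0,0,0,0.1],[-0.0418,-0.0358,0,0,0,0,0.1],[-0.0418,-0.0358,0,0,0,0,0.1],[-0.0418,-0.0358,0,0,0,0,0.1],[-0.0418,-0.0358,0,0,0,0,0.1],[0,0,0,0,0,0,0.1],[0,0,0,0,0,0,0.1]]

```text
time: 21.35
tool_pos: [357.6, -279.7, 149.1]
tcp_rot: [-179.9, 0.1, 175.9]
ft_force: [1.0, 0.4, -0.2]
finger_gap: 46.8
grip_force: 0.0
```

>>> arm_command:
  targets:
    - [[0,0,0,0,0,0,0.1],[0,0,0,0,0,0,0.1]]

```text
time: 21.6
tool_pos: [357.9, -278.6, 147.9]
tcp_rot: [180.0, 0.0, 176.1]
ft_force: [0.1, -0.2, 0.0]
finger_gap: 47.0
grip_force: 0.0
```

```bash
python3 - <<'E'
from h import *
import pickle
s=status.sense(); m=viewer.camera_model('wrist'); im=snap('wrist','w6.png')
print(s['time'],s['tool_pos'],s['tcp_rot'],s['finger_gap'])
from itertools import product
b=min(((np.linalg.norm(cast('wrist',(u,v),12,m)[0,:2]-[358.2,-278.8]),u,v) for u,v in product(range(0,560,4),range(0,420,4)))); print(b)
print(nut('wrist',im,b[1:],m,9),nut('wrist',im,b[1:],m,18)[:2])
u,v=b[1:]
cv2.imwrite('pics/c6.png',cv2.resize(im[v-30:v+30,u-40:u+40,::-1],(640,480),interpolation=cv2.INTER_CUBIC))
E
```

```text
21.6 [ 357.9439011  -278.61501433  147.89108233] [1.79993780e+02 4.39977792e-03 1.76110694e+02] 47.04881395121814
(np.float64(2.394752225553107), 276, 200)
(array([ 360.95165379, -279.14552444]), ((360.7329406738281, -279.2344970703125), 19.068124771118164), np.float64(43.98670535021138), [(43, np.float64(33.8)), (73, np.float64(36.3)), (103, np.float64(32.3)), (133, np.float64(37.4)), (163, np.float64(35.5)), (193, np.float64(38.1))]) (array([ 358.64699329, -279.00607764]), ((358.435302734375, -279.09228515625), 18.460363388061523))
```

View pics/c6.png

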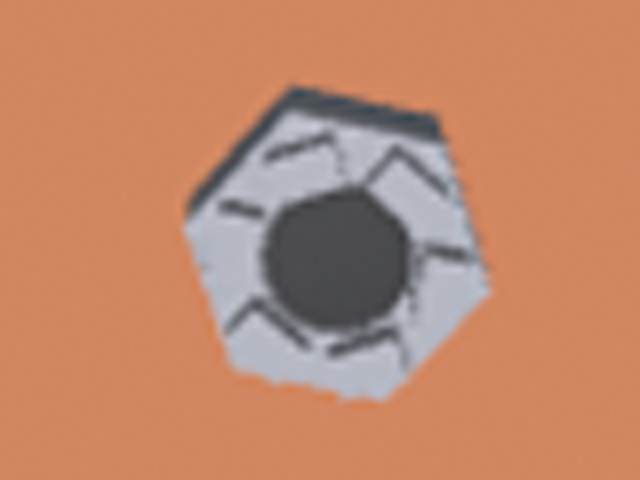

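>>> arm_command:
  targets:
    - [[0.0015,-0.0005,-0.03,0,0,0.152,0.1],[0,0,-0.05,0,0,0.152,0.1],[0,0,-0.04,0,0,0,0.1],[0,0,-0.016,0,0,0,0.1],[0,0,-0.005,0,0,0,0.1],[0,0,-0.002,0,0,0,0.1],[0,0,0,0,0,0,0.1]]

```text
time: 22.52
tool_pos: [359.6, -280.7, 6.2]
tcp_rot: [-179.9, 0.1, -166.6]
ft_force: [-0.1, -0.1, -0.6]
finger_gap: 47.0
grip_force: 0.0
```

>>> arm_command:
  targets:
    - [[0,0,0,0,0,0,-1],[0,0,0,0,0,0,-1],[0,0,0,0,0,0,-1],[0,0,0,0,0,0,-1],[0,0,0,0,0,0,-1]]

```text
time: 23.15
tool_pos: [359.4, -280.6, 6.1]
tcp_rot: [-179.9, 0.1, -166.6]
ft_force: [-0.7, 1.4, 6.5]
finger_gap: 28.6
grip_force: 39.7
```

>>> arm_command:
  targets:
    - [[0,0,0.02,0,0,0,-1],[0,0,0.055,0,0,0,-1],[0.0336,0.0361,0.02,0,0,-0.034,-1],[0.0336,0.0361,0,0,0,-0.034,-1],[0.0336,0.0361,0,0,0,-0.034,-1],[0.0336,0.0361,0,0,0,-0.034,-1],[0.0336,0.0361,0,0,0,-0.034,-1],[0.0336,0.0361,0,0,0,-0.034,-1],[0.0336,0.0361,0,0,0,-0.034,-1],[0.0336,0.0361,0,0,0,-0.034,-1]]

```text
time: 24.4
tool_pos: [628.5, 10.3, 100.1]
tcp_rot: [-180.0, 0.0, 177.8]
ft_force: [0.8, -1.4, -0.5]
finger_gap: 28.4
grip_force: 40.0
```

>>> arm_command:
  targets:
    - [[0,0,0,0,0,0,-1],[0,0,-0.02,0,0,0,-1],[0,0,-0.02,0,0,0,-1],[0,0,0,0,0,0,-1]]

```text
time: 24.9
tool_pos: [624.3, 8.2, 56.0]
tcp_rot: [180.0, -0.4, 177.8]
ft_force: [0.3, -0.6, -2.1]
finger_gap: 28.5
grip_force: 40.0
```

>>> arm_command:
  targets:
    - [[0,0,-0.02,0,0,0,-1],[0,0,-0.018,0,0,0,-1],[0,0,-0.007,0,0,0,-1],[0,0,-0.003,0,0,0,-1],[0,0,-0.002,0,0,0,-1],[0,0,-0.001,0,0,0,-1],[0,0,0,0,0,0,-1]]

```text
time: 25.78
tool_pos: [627.8, 9.0, 9.2]
tcp_rot: [-180.0, 0.0, 177.8]
ft_force: [-0.6, -0.3, -0.5]
finger_gap: 28.4
grip_force: 40.0
```

>>> arm_command:
  targets:
    - [[0,0,-0.0005,0,0,0,-1],[0,0,0,0,0,0,-1],[0,0,0,0,0,0,-0.05],[0,0,0,0,0,0,-0.05],[0,0,0,0,0,0,-0.05],[0,0,0.02,0,0,0,-0.05],[0,0,0.05,0,0,0,-0.05],[0,0,0.06,0,0,0,0.4]]

```text
time: 26.78
tool_pos: [626.6, 9.0, 139.9]
tcp_rot: [180.0, -0.1, 177.8]
ft_force: [1.0, -0.7, 0.5]
finger_gap: 57.6
grip_force: 0.0
```

>>> arm_command:
  targets:
    - [[-0.042,0.0292,0.005,0,0,0,0.4],[-0.042,0.0292,0.005,0,0,0,0.4],[-0.042,0.0292,0,0,0,0,0.4],[-0.042,0.0292,0,0,0,0,0.4],[-0.042,0.0292,0,0,0,0,0.4],[0,0,0,0,0,0,0.4],[0,0,0,0,0,0,0.4],[0,0,0,0,0,0,0.4]]

```text
time: 27.78
tool_pos: [418.5, 154.5, 149.0]
tcp_rot: [180.0, 0.1, 177.8]
ft_force: [0.2, 0.5, 0.2]
finger_gap: 60.0
grip_force: 0.0
```

```bash
python3 - <<'E'
from h import *
import pickle
s=status.sense(); m=viewer.camera_model('wrist'); im=snap('wrist','w7.png'); pickle.dump(m,open('pics/w7.pkl','wb'))
print(s['time'],s['tool_pos'],s['tcp_rot'],s['finger_gap'])
E
```

```text
27.775 [418.50950363 154.53841425 149.04667143] [1.79991510e+02 6.94679322e-02 1.77782105e+02] 60.02808734784405
```

View pics/w7.png

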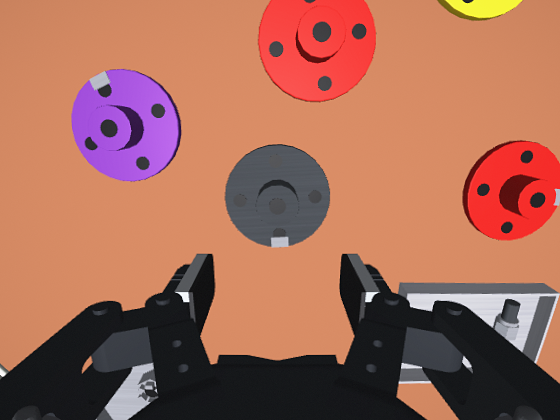

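Candidates here are the purple wheel (127,125), red (317,40), red (517,190) and the dark one (277,196). Only the dark one fits, since it is uncoloured cast iron with a plain hub. I confirm it in an enlarged crop and measure it.

```bash
python3 - <<'E'
from h import *
import pickle
im=np.load('pics/w7.png.npy'); m=pickle.load(open('pics/w7.pkl','rb'))
k=blobs(im); _,l=cv2.connectedComponents(k); ys=np.argwhere(l==l[180,277])[:,::-1]
print('px',ys.min(0),ys.max(0))
for z in(5,10): print(z,cv2.minEnclosingCircle(cast('wrist',cv2.convexHull(ys.astype(np.int32))[:,0],z,m)[:,:2].astype(np.float32)))
print('hub',cast('wrist',[(277,207)],36,m))
c=im[135:255,197:357,::-1]; c=cv2.convertScaleAbs(c,alpha=1.8)
cv2.imwrite('pics/c7.png',cv2.resize(c,(640,480),interpolation=cv2.INTER_CUBIC))
E
```

```text
px [225 144] [329 247]
5 ((420.71063232421875, 153.52609252929688), 49.19804382324219)
10 ((419.4620056152344, 153.5746612548828), 48.3421630859375)
hub [[420.76857159 153.5190276   36.        ]]
```

View pics/c7.png

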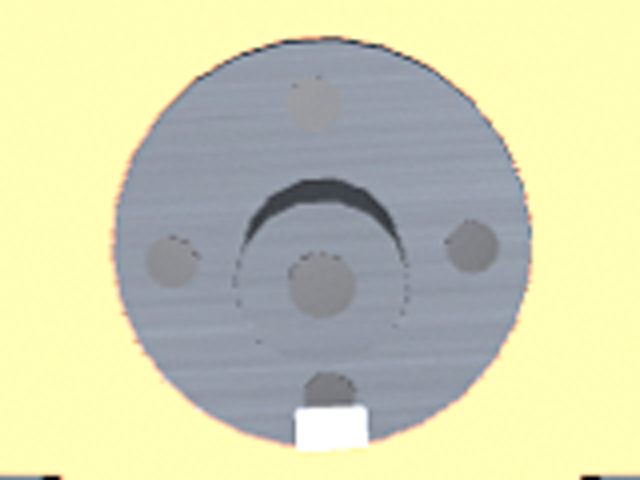

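The crop confirms the dark iron wheel, hub up, with the hub bore at its centre. Its outline measures 48 mm in radius, as specified.

>>> arm_command:
  targets:
    - [[0.0015,-0.001,-0.03,0,0,0,0.4],[0,0,-0.05,0,0,0,0.4],[0,0,-0.035,0,0,0,0.4],[0,0,-0.013,0,0,0,0.4],[0,0,-0.006,0,0,0,0.4],[0,0,0,0,0,0,0.4],[0,0,0,0,0,0,0.4]]
  force: 100

```text
time: 28.7
tool_pos: [420.3, 154.2, 15.7]
tcp_rot: [180.0, 0.1, 177.8]
ft_force: [0.7, -0.3, 0.0]
finger_gap: 59.9
grip_force: 0.0
```

>>> arm_command:
  targets:
    - [[0,0,0,0,0,0,-1],[0,0,0,0,0,0,-1],[0,0,0,0,0,0,-1],[0,0,0,0,0,0,-1],[0,0,0,0,0,0,-1],[0,0,0,0,0,0,-1]]
  force: 100

```text
time: 29.45
tool_pos: [419.8, 154.5, 15.8]
tcp_rot: [179.9, 0.1, 177.8]
ft_force: [-4.9, 0.0, 10.5]
finger_gap: 32.7
grip_force: 98.4
```

>>> arm_command:
  targets:
    - [[0,0,0.01,0,0,0,-1],[0,0,0.03,0,0,0,-1],[0,0,0.045,0,0,0,-1],[0,0,0.045,0,0,0,-1],[0.003,-0.015,0.015,0,0,0,-1],[0.008,-0.032,0,0,0,0,-1],[0.011,-0.044,0,0,0,0,-1],[0.011,-0.044,0,0,0,0,-1],[0.011,-0.044,0,0,0,0,-1],[0.011,-0.044,0,0,0,0,-1]]

```text
time: 30.7
tool_pos: [472.7, -71.1, 157.5]
tcp_rot: [180.0, -0.2, 177.8]
ft_force: [1.0, 0.5, -5.5]
finger_gap: 33.0
grip_force: 100.9
```

>>> arm_command:
  targets:
    - [[0.011,-0.044,0,0,0,0.03,-1],[0.011,-0.044,0,0,0,0.03,-1],[0.011,-0.044,0,0,0,0.03,-1],[0.011,-0.044,0,0,0,0.03,-1],[0.011,-0.044,0,0,0,0.03,-1],[0.007,-0.028,0,0,0,0.01,-1],[0.003,-0.01,0,0,0,0,-1],[0,0,0,0,0,0,-1],[0,0,0,0,0,0,-1],[0,0,0,0,0,0,-1]]

```text
time: 31.95
tool_pos: [539.0, -326.0, 159.3]
tcp_rot: [180.0, -0.0, -172.9]
ft_force: [-0.6, -0.9, -5.4]
finger_gap: 32.9
grip_force: 100.9
```

```bash
python3 - <<'E'
from h import *
import pickle
s=status.sense(); m=viewer.camera_model('wrist'); im=snap('wrist','w8.png'); pickle.dump(m,open('pics/w8.pkl','wb'))
print(s['time'],s['tool_pos'],s['tcp_rot'],s['finger_gap'],s['grip_force'],s['ft_force'])
E
```

```text
31.95 [ 538.9504455  -325.9949258   159.26630476] [ 1.79982765e+02 -7.22388813e-03 -1.72937786e+02] 32.90353781309693 100.91015338897705 [-0.56710707 -0.8765852  -5.38787988]
```

View pics/w8.png

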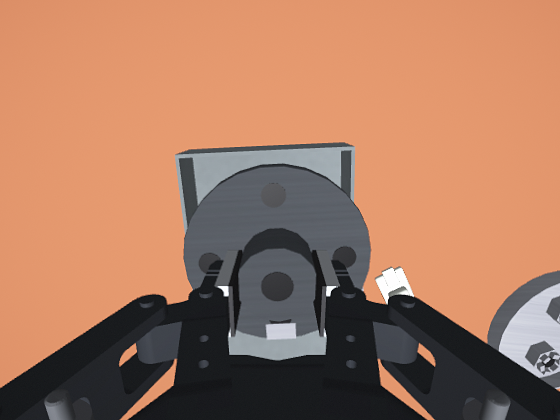

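The flywheel is held level, with its hub at (277,285). The box's near rim corners are at (177,155) and (354,147).

```bash
python3 - <<'E'
from h import *
import pickle
m=pickle.load(open('pics/w8.pkl','rb'))
p=cast('wrist',[(177,155),(354,147)],45,m)[:,:2]; e=p[1]-p[0]; n=np.array([e[1],-e[0]])/np.linalg.norm(e)
print(p,np.linalg.norm(e),np.degrees(np.arctan2(n[1],n[0])),p.mean(0)+67*n)
E
```

```text
[[ 508.12449281 -411.64607643]
 [ 484.63701912 -271.90506868]] 141.70113150228795 9.541015832718223 [ 562.45395821 -330.67008087]
```

>>> arm_command:
  targets:
    - [[0.011,-0.0025,0,0,0,0,-1],[0.0105,-0.0025,-0.01,0,0,0,-1],[0,0,-0.03,0,0,0,-1],[0,0,-0.03,0,0,0,-1],[0,0,-0.025,0,0,0,-1],[0,0,-0.015,0,0,0,-1],[0,0,0,0,0,0,-1],[0,0,0,0,0,0,-1]]

```text
time: 33.0
tool_pos: [561.4, -332.6, 50.5]
tcp_rot: [-179.9, 0.1, -173.0]
ft_force: [0.4, -0.8, -5.2]
finger_gap: 33.0
grip_force: 100.9
```

>>> arm_command:
  targets:
    - [[0,0,-0.015,0,0,0,-1],[0,0,-0.008,0,0,0,-1],[0,0,-0.004,0,0,0,-1],[0,0,-0.0015,0,0,0,-1],[0,0,0,0,0,0,-1]]

```text
time: 33.62
tool_pos: [560.6, -332.1, 20.9]
tcp_rot: [-180.0, 0.0, -173.0]
ft_force: [0.0, -0.3, -4.7]
finger_gap: 33.0
grip_force: 100.9
```

>>> arm_command:
  targets:
    - [[0,0,-0.001,0,0,0,-1],[0,0,-0.0005,0,0,0,-1],[0,0,0,0,0,0,-1]]

```text
time: 34.0
tool_pos: [560.5, -332.1, 19.4]
tcp_rot: [-180.0, 0.0, -173.0]
ft_force: [-1.2, -0.1, -5.9]
finger_gap: 33.2
grip_force: 100.9
```

>>> arm_command:
  targets:
    - [[0,0,-0.0005,0,0,0,-1],[0,0,-0.0005,0,0,0,-1],[0,0,0,0,0,0,-1]]

```text
time: 34.38
tool_pos: [560.6, -332.2, 19.0]
tcp_rot: [-180.0, 0.0, -173.0]
ft_force: [-3.3, 1.9, 2.9]
finger_gap: 32.9
grip_force: 101.8
```

>>> arm_command:
  targets:
    - [[0,0,0,0,0,0,0.1],[0,0,0,0,0,0,0.15],[0,0,0,0,0,0,0.15],[0,0,0,0,0,0,0.15],[0,0,0.02,0,0,0,0.15],[0,0,0.05,0,0,0,0.15],[0,0,0.06,0,0,0,0.15],[0,0,0.06,0,0,0,0.15]]

```text
time: 35.38
tool_pos: [560.4, -332.0, 211.9]
tcp_rot: [-179.9, 0.1, -173.0]
ft_force: [1.0, 0.7, 1.2]
finger_gap: 49.2
grip_force: 0.0
```

>>> arm_command:
  targets:
    - [[-0.05,0.03,0.01,0,0,0,0.15],[-0.04,0.03,0.01,0,0,0,0.15],[-0.03,0.03,0,0,0,0,0.15],[-0.03,0.03,0,0,0,0,0.15],[0,0,0,0,0,0,0.15],[0,0,0,0,0,0,0.15],[0,0,0,0,0,0,0.15]]

```text
time: 36.25
tool_pos: [411.2, -212.7, 229.0]
tcp_rot: [-180.0, 0.0, -173.0]
ft_force: [1.0, -0.3, -0.3]
finger_gap: 49.2
grip_force: 0.0
```

```bash
python3 - <<'E'
from h import *
t=snap('top','t9.png')[:,:,::-1]; s=snap('scene','s9.png')[:,:,::-1]; print(status.sense()['time'])
A=[cv2.resize(t[y-40:y+40,x-50:x+50],(375,300),interpolation=cv2.INTER_CUBIC) for x,y in((138,157),(280,125),(422,155))]
B=cv2.resize(s[80:380,30:330],(425,425))[:300]
B=cv2.resize(s[90:330,40:340],(375,300))
cv2.imwrite('pics/fin.png',np.vstack([np.hstack(A[:2]),np.hstack([A[2],B])]))
E
```

```text
36.35
```

View pics/fin.png

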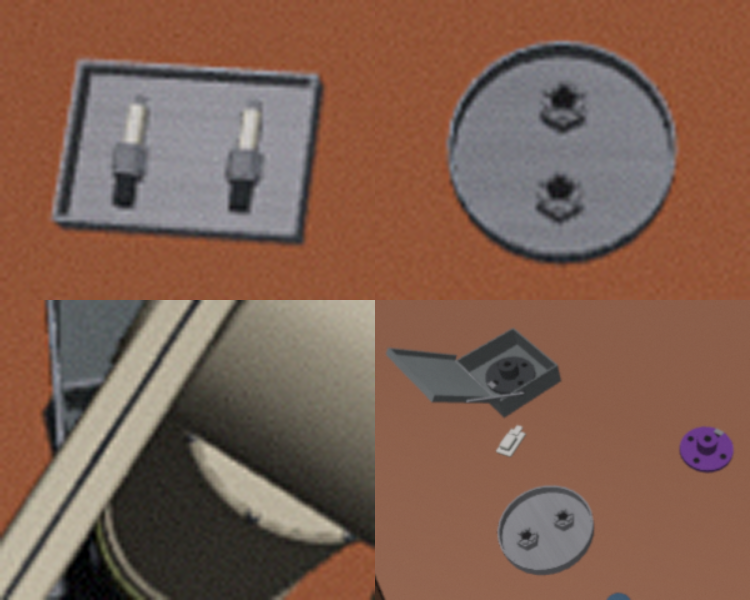

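The final picture shows both plugs flat in the tray, at crop (130,155) and (243,160). Both nuts stand crown up in the dish, and the flywheel lies flat, hub up, in the box. The latch and the purple wheel have not moved.

```bash
python3 -c "
from bench import job; print(job.hand_in())"
```

```text
the job is handed in; nothing more can be done
None
```

I sorted all five parts as asked and handed the job in after about 36 s of robot time: both spark plugs are in the tray, both castle nuts crown up in the dish, and the flywheel is hub up in the parts box.

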